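# Turn an engine cover over on the tipping chute and pack it in the empty tray

### The job

Lay the cover that is on the bench, still black side up, across the tipping flap of the turnover chute, then swing the lever with the red ball right over towards the ramp so that the flap turns the cover over and it runs down the white roller ramp bright side up. Then put it, bright side up and flat on the bottom, in the blue tray that is still empty, so that each tray holds one cover. Do not disturb the cover in the other tray or the orange jar.

Things in the scene. Friction and masses are not known exactly. Their poses are not given: they have to be found in the camera images.
- cover: The engine cover to work on: a flat cast plate 110 mm long (own x), 64 mm wide (own y) and 8 mm thick (own z) with slightly rounded corners, about 150 g; origin at its middle. Its own +z face is painted black, its -z face is bright bare metal with a grey rectangle in the middle. It starts flat on the bench, black face (+z) up.
- chute: Grey turnover chute fixed to the bench, 330 x 150 mm. Origin on the bench under the flap's hinge, mid-width; own x level, downhill; y across; z up. Along x (mm): flap -64 to -28, grey sill -22 to 16 (same height, 99, as the flap; slot 50 wide in mid-width), yellow lip 16 to 20 (107 high), roller ramp 20 to 140, roller landing 140 to 249, end stops. Side rails 132 apart, 110 high at the hinge, beside the rollers 13 above them.
- flap (a joint): Angle of the tipping flap: 0 flat, grows to 2.3 as it swings up and over downhill; some friction, stays flat by its weight. Hinge along chute y at chute x = 0, 99 mm above the bench. Flap: aluminium bar 36 x 156 mm. Swinging it up slides a cover against the lip, stands it up and (at about 1.9; go to 2.1) topples it over the lip on to its other face, down the ramp. It may stay swung over.
- deck (a point): Point on top of the flap, level with it at 99 mm above the bench (chute x = -40 mm, y = 0). A cover laid well has its middle here, 4 mm up, its length along chute y: it rests on flap and sill, ends free of the cheeks, clear of the lip. Its long edges overhang the flap uphill and lie over the sill's slot downhill, so fingers have room beside both.
- lever_tip (a point): Centre of the red ball (22 mm) on the end of the flap's lever: a round bar 10 mm thick from the hinge axis, at chute y = -125 mm, outside the chute; ball 70 mm from the axis. With the flap at 0 it leans 50 degrees uphill (ball at chute x = -54, z = 144 mm) and turns with the flap, over the top, to 82 degrees downhill. Pinch the ball across chute y and follow its arc about the hinge; it needs 2 to 5 N.
- ramp (a point): Middle of the ramp, level with the tops of its rollers (chute x = 82 mm, y = 0), 60 mm above the bench. Ramp and landing are two lanes of free-turning white rollers 14 mm thick, chute y = 30 to 66 mm either side; the slope eases from 42 degrees to 3. A cover on them runs down by itself in about 1.5 s until it lies against the end stops.
- landing (a point): Point on the landing, level with its roller tops, 33 mm above the bench (chute x = 216 mm, y = 0): a cover that has run down against the end stops has its middle here, 4 mm up, almost flat (3 degrees). Between the lanes is an open slot 60 mm wide down to the 5 mm base plate: fingers can reach beside and below the cover. End stops at x = 249 mm, 50 mm high, leave 70 mm open between them.
- tray_empty: The empty order tray, a shallow open blue tray fixed to the bench, outside 160 mm (own x) by 135 mm (own y) by 24 mm high, walls and floor 5 mm thick; inside 150 by 125 mm. Origin under its middle, on the bench. A cover lies in it with its length along the tray's x.
- tray_full: The other blue order tray, same shape and origin; it already holds one finished cover.
- cover_done: The finished cover that lies in tray_full, same shape as the cover, bright face up (its own z points down), origin at its middle. To be left alone.
- jar: Orange jar, 60 mm across, 70 mm high, loose, standing; origin under its middle. Leave alone.
There are look-alikes about, which are no part of the job. What is shaped like the cover but brown is not meant.

How it is judged:
By the outcome, as a careful person would: the job done as asked, in the order asked, and still so for the second after the job is handed in, with the robot touching nothing.
It also fails if it takes over 70 s, if anything falls off the work surface, if the arm or the gripper's body presses on something with over 40 N, if the wrist force passes 120 N, or if a joint passes its speed limit or range.

### The arm

A 7-joint arm with a two-finger parallel gripper is mounted at the origin on the work surface. World frame = base frame: x ahead of the robot, y to its left, z up, the work surface at z = 0. Lengths are in m, angles in rad, forces in N, time in s.
With the tool pointing down it reaches from about 0.425 to 0.95 m from the base axis. Payload 4.7 kg.
Tool frame: the origin (TCP) lies at the very end of the fingers, on their centre line; the grasp point (between the pads) lies 19 mm behind it; z points along the fingers, x is the direction in which the jaws open and shut, and the axes are right-handed (so a half turn about z gives the same grasp; the last joint's range is limited). The gripper opens to 87 mm and grips with 3 to 60 N. Pads are 19 mm wide; open, the fingers measure 117 mm over their backs; the gripper's body (75 mm by 190 mm) begins 51 mm behind the grasp point.
Start: joints at [1.123, 0.469, -0.049, 1.532, 0.024, 1.141, -0.082], TCP at [0.275, -0.617, 0.223] pointing down, gripper open.
Joint ranges: [-2.59, 2.59], [-0.33, 1.99], [-1.39, 1.29], [0.1, 2.45], [-1.04, 4.18], [0.21, 1.99], [-2.66, 2.66]. Speed limits (rad/s): [2.57, 2.57, 3.14, 3.14, 3.14, 3.14, 3.14].

### API

Orientations are given as [roll, pitch, yaw] about the fixed x, y, z axes, in that order (R = Rz(yaw) Ry(pitch) Rx(roll)).
In Python, from bench import r, vision gives the robot as it stands. Calls block until the motion is done:
- r.move_to(position, orientation): joint-space move of the TCP to a pose.
- r.line_to(position, frame=None, vel=0.15, force_limit=None): straight line of the TCP; frame=None keeps the orientation; vel is the mean speed in m/s. With force_limit (N) it stops when the force on the tool has changed by that much, and returns True; else False.
- r.set_joints(angles): joint-space move.
- r.gripper_open() and r.grasp(): open the fingers fully, or close them until they stop; the grip force is fixed at half the most.
- r.sleep(seconds).
- r.solve_ik(position, orientation): joint angles nearest the present ones, or None.
- r.get_state(): the state.
- vision.get_image(name): name is "scene" or "top"; returns a dict with "frame" (420x560x3 uint8, red, green, blue), "mtx" (3x3 intrinsics, pixels), "R" (3x3) and "t" (3): a world point X has camera coordinates R X + t. Camera axes: x right, y down, z forward; pixel columns grow to the right and rows downward; lengths in m; the calibration is good to about 2 mm. A picture is of the moment at which its call begins. There is no depth.
A pose or a line that the arm cannot do raises r.PlanningError and nothing moves.
- r.hand_in(): hands the job in, once; it reports no verdict.
The state is a dict: "t": time; "joints": joint angles; "qvel": joint speeds; "effort": joint torques, N m; "tool_pos": TCP position; "eef_rot": TCP orientation; "force": force on the tool from outside, world axes, zero at the start; "moment": the same for the moment, N m; "finger_gap": finger opening in m.
Only numpy, scipy, OpenCV 4.12 (cv2) and the standard library are available. Lean on these libraries where they do the work, as an engineer would, in place of code of your own. Each camera call takes 0.05 s, during which the arm holds its last target.

## Working session

There is one attempt and no reset: what is moved stays moved. The work goes in short steps, each a Python script; the robot and the scene stay as the last script left them, time stands still between calls to the robot, and variables do not carry over. Pictures are saved under pics/ and viewed, and the job is handed in when it is done.

```bash
mkdir -p pics; ls; python3 - <<'E'
from bench import r, vision
import cv2
for n in("scene","top"):
    d=vision.get_image(n); cv2.imwrite(f"pics/{n}0.png",cv2.resize(d["frame"][:,:,::-1],(800,600),interpolation=cv2.INTER_CUBIC))
    cv2.imwrite(f"pics/{n}0_raw.png",d["frame"][:,:,::-1])
    print(n,d["mtx"],d["R"],d["t"])
s=r.get_state();print(s)
E
```

```text
pics
scene [[386.50637387   0.         277.96320679]
 [  0.         386.50637387 202.06054098]
 [  0.           0.           1.        ]] [[-0.03468617  0.99936272  0.00842731]
 [ 0.84114124  0.03374621 -0.53976162]
 [-0.53970203 -0.0116337  -0.84177572]] [ 0.05276826 -0.34945007  1.23758859]
top [[379.49474498   0.         277.37948499]
 [  0.         379.49474498 212.30742334]
 [  0.           0.           1.        ]] [[ 0.01058277 -0.99994327 -0.00120824]
 [-0.99025978 -0.01031251 -0.13884962]
 [ 0.13882928  0.00266589 -0.99031274]] [-0.01855988  0.4973155   1.02833646]
{'t': 0.1, 'joints': array([ 1.12310095,  0.46936133, -0.0485825 ,  1.53358334,  0.02412401,
        1.14102628, -0.08235515]), 'qvel': array([-0.00097342, -0.00083588, -0.00034513, -0.00309748,  0.00059051,
        0.00169409, -0.00091063]), 'effort': array([ 1.41698158e-03, -5.09171999e+01, -8.08734493e-02, -2.36830598e+01,
       -6.15548459e-02,  3.44475475e-02,  7.69714916e-05]), 'tool_pos': array([ 0.27426908, -0.61616225,  0.22160023]), 'eef_rot': array([ 3.14150113e+00,  1.78960788e-03, -1.15202805e+00]), 'force': array([-1.09776839,  0.23193762,  0.2247573 ]), 'moment': array([-0.03020231,  0.0247569 ,  0.05108557]), 'finger_gap': 0.08702624948774138}
```

View pics/scene0.png

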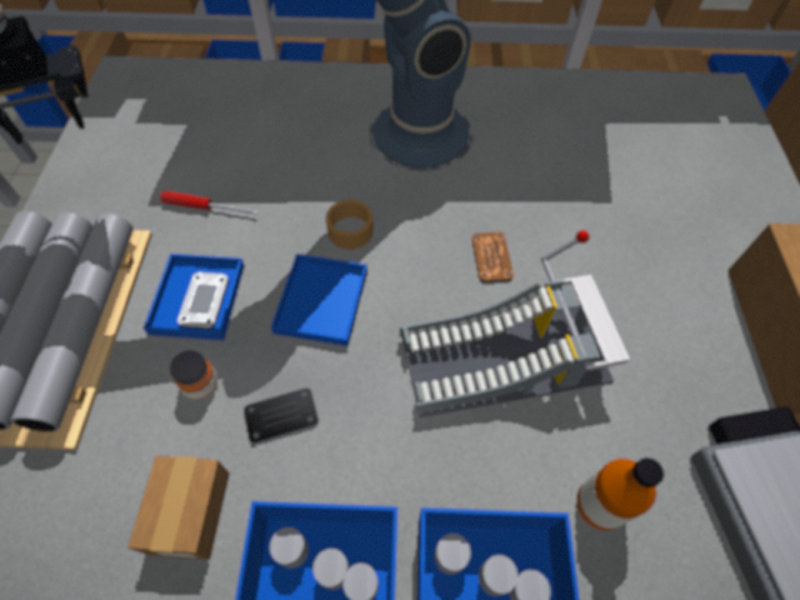

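View pics/top0.png

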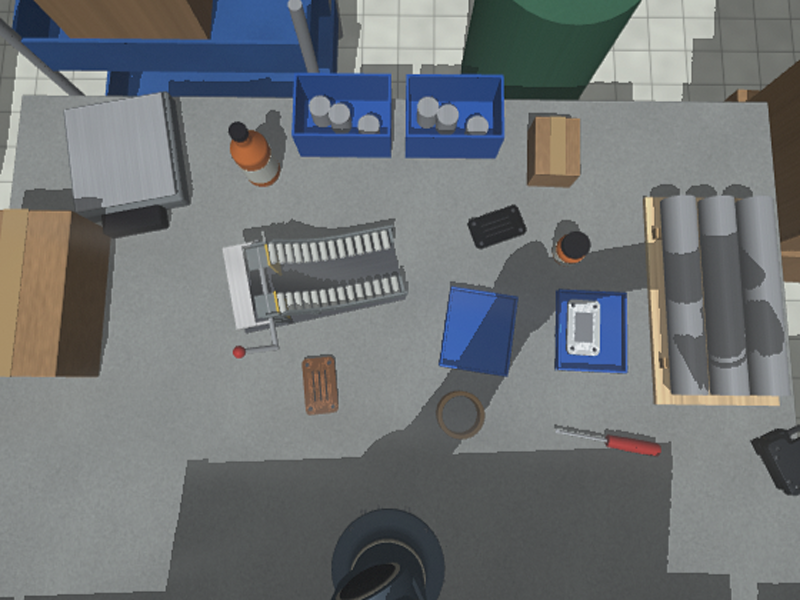

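The scene view shows the base at the top and the chute on the right (robot's left). In the top view the black cover is at about (497,226), the chute hinge near (262,288), the red ball at (239,352), the empty tray at (479,330) and the jar at (573,246). I'll enlarge crops to read points.

```bash
python3 - <<'E'
import cv2
t=cv2.imread("pics/top0_raw.png"); s=cv2.imread("pics/scene0_raw.png")
def crop(im,u,v,w,h,k,name):
    c=cv2.resize(im[v:v+h,u:u+w],None,fx=k,fy=k,interpolation=cv2.INTER_CUBIC)
    for i in range(0,w,10):
        cv2.line(c,(i*k,0),(i*k,6 if i%50 else 14),(0,0,255),1)
        if (u+i)%20==0: cv2.putText(c,str(u+i),(i*k,24),0,.35,(0,0,255),1)
    for i in range(0,h,10):
        cv2.line(c,(0,i*k),(6,i*k),(0,0,255),1)
        if (v+i)%20==0: cv2.putText(c,str(v+i),(8,i*k+4),0,.35,(0,0,255),1)
    cv2.imwrite(name,c)
crop(t,150,140,150,115,5,"pics/c_chute.png")
crop(t,300,130,150,140,4,"pics/c_right.png")
crop(s,270,150,180,145,4,"pics/c_chute_s.png")
crop(s,100,160,170,160,4,"pics/c_right_s.png")
E
```

```text
(no output)
```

View pics/c_chute.png

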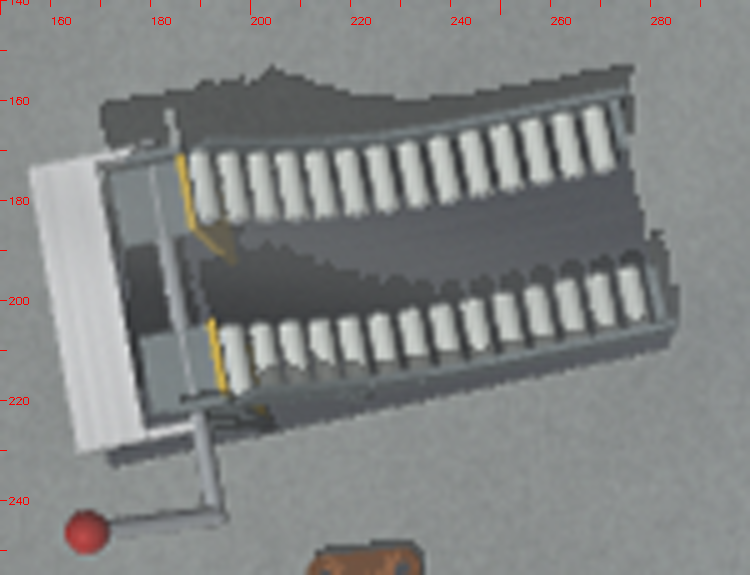

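View pics/c_right.png

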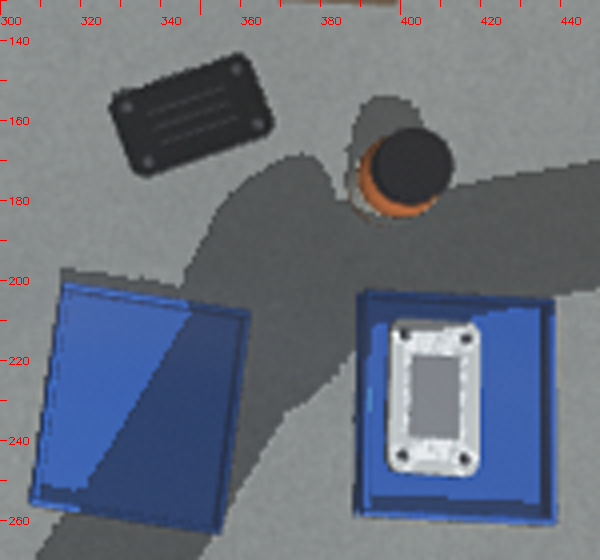

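View pics/c_chute_s.png

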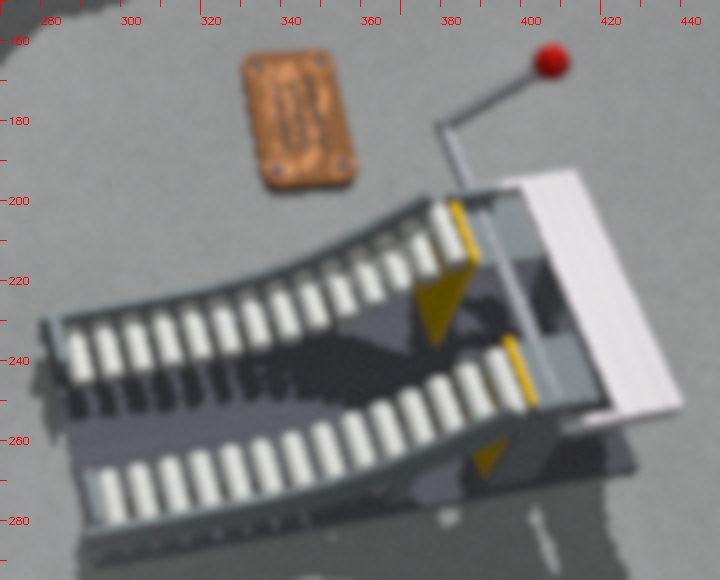

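View pics/c_right_s.png

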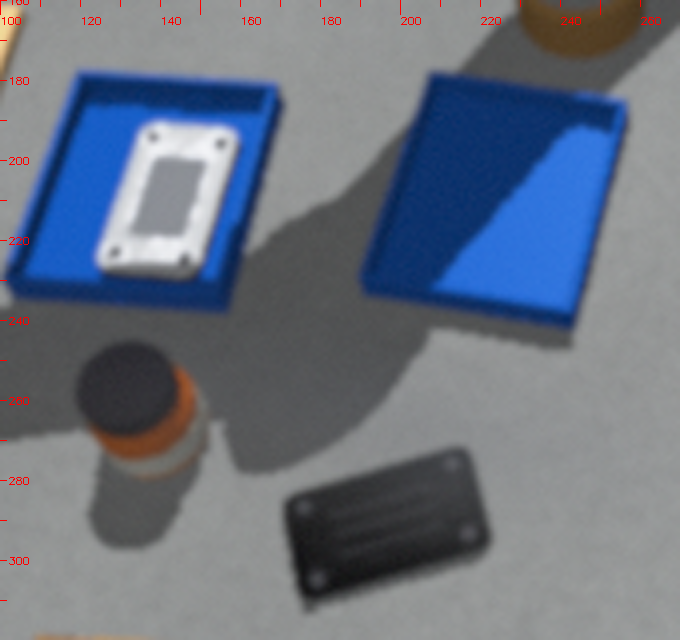

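```bash
cat > cam.py <<'E'
import numpy as np, cv2
from scipy.optimize import least_squares
S=dict(K=np.array([[386.50637387,0,277.96320679],[0,386.50637387,202.06054098],[0,0,1]]),R=np.array([[-0.03468617,0.99936272,0.00842731],[0.84114124,0.03374621,-0.53976162],[-0.53970203,-0.0116337,-0.84177572]]),t=np.array([0.05276826,-0.34945007,1.23758859]))
T=dict(K=np.array([[379.49474498,0,277.37948499],[0,379.49474498,212.30742334],[0,0,1]]),R=np.array([[0.01058277,-0.99994327,-0.00120824],[-0.99025978,-0.01031251,-0.13884962],[0.13882928,0.00266589,-0.99031274]]),t=np.array([-0.01855988,0.4973155,1.02833646]))
def proj(c,X):
    X=np.atleast_2d(X)@c["R"].T+c["t"]; p=X@c["K"].T; return p[:,:2]/p[:,2:]
def back(c,uv,z):
    d=c["R"].T@np.linalg.solve(c["K"],[*uv,1.]); o=-c["R"].T@c["t"]; return o+d*(z-o[2])/d[2]
def fit(obs,x0):
    # obs: list of (cam, uv, local xyz m); 4-dof pose fit (x,y,yaw)
    def W(p,l):
        c,s=np.cos(p[2]),np.sin(p[2]); return np.array([p[0]+c*l[0]-s*l[1],p[1]+s*l[0]+c*l[1],l[2]])
    f=lambda p: np.concatenate([(proj(c,W(p,l))[0]-uv) for c,uv,l in obs])
    q=least_squares(f,x0,loss="soft_l1"); return q.x,f(q.x).reshape(-1,2)
E
cat > fit0.py <<'E'
from cam import *
np.set_printoptions(precision=4,suppress=True)
def cr(x,y,k,u,v): return np.array([(x+.5)/k-.5+u,(y+.5)/k-.5+v])
a=lambda x,y:cr(x,y,5,150,140); b=lambda x,y:cr(x,y,4,300,130)
c=lambda x,y:cr(x,y,4,270,150); d=lambda x,y:cr(x,y,4,100,160)
m=1e-3
A=lambda *v:np.array(v)*m
obs=[(T,a(87,532),A(-54,-125,144)),(T,a(31,168),A(-64,78,99)),(T,a(78,452),A(-64,-78,99)),
(T,a(181,155),A(18,66,107)),(T,a(225,392),A(18,-66,107)),
(S,c(551,61),A(-54,-125,144)),(S,c(575,170),A(-64,-78,99)),(S,c(683,405),A(-64,78,99)),
(S,c(455,203),A(18,-66,107)),(S,c(533,404),A(18,66,107))]
p,e=fit(obs,[.5,.2,-1.4]);print("chute",p,"\n",e)
for n in(0,1):
    o=[x for x in obs if (x[0] is T)==(n==0)]; print(fit(o,p)[0])
# empty tray; local x long
te=[(T,b(63,285),(80,67.5)),(T,b(249,312),(80,-67.5)),(T,b(219,533),(-80,-67.5)),(T,b(31,502),(-80,67.5)),
(S,d(430,72),(-80,-67.5)),(S,d(627,98),(-80,67.5)),(S,d(574,328-8),(80,67.5)),(S,d(362,292-10),(80,-67.5))]
te=[(i,j,A(*k,24)) for i,j,k in te]
p,e=fit(te,[.5,-.1,0]);print("tray_empty",p,"\n",e)
print(fit(te[:4],p)[0])
# cover: mask centroid / minAreaRect in top
im=cv2.imread("pics/top0_raw.png"); g=im.max(2); mk=np.zeros_like(g); mk[138:180,322:372]=(g[138:180,322:372]<65)
n,l,st,ce=cv2.connectedComponentsWithStats(mk); i=1+np.argmax(st[1:,4]); cs,_=cv2.findContours((l==i).astype('u1'),0,1)
P=np.array([back(T,q,.008)[:2] for q in cs[0][:,0].astype(float)])
print("cover",cv2.minAreaRect((P*1000).astype('f4')))
ob=[(T,b(240,52),(55,-32)),(T,b(275,130),(-55,-32)),(T,b(143,179),(-55,32)),(T,b(107,100),(55,32))]
print([back(T,j,.008)[:2] for i,j,k in ob], [back(S,d(*q),.008)[:2] for q in [(470,446),(492,545),(303,604),(284,500)]])
print("jar top ",back(T,b(413,166),.07),"full tray",[back(T,b(*q),.024)[:2] for q in[(360,290),(554,299),(555,523),(356,516)]])
E
python3 fit0.py
```

```text
chute [ 0.5295  0.2354 -1.3473] 
 [[-0.4522 -0.2744]
 [-1.0958 -0.3128]
 [-0.5084 -0.1929]
 [-0.7914 -0.5124]
 [-0.556   0.3939]
 [-0.3464  0.4017]
 [-0.6149 -0.2064]
 [-0.6294  0.0607]
 [-1.19   -0.8184]
 [-0.1949  0.0805]]
[ 0.5289  0.2335 -1.3517]
[ 0.5296  0.2367 -1.3478]
tray_empty [ 0.449  -0.1739 -0.1407] 
 [[-0.915  -1.6712]
 [-0.239  -1.3602]
 [ 0.3341 -0.3346]
 [-0.8014  0.049 ]
 [-0.3674 -0.8329]
 [ 0.2325  0.1631]
 [-0.0966 -1.8182]
 [-1.2952 -1.1636]]
[ 0.4469 -0.175  -0.1491]
cover ((662.9848022460938, -216.4735565185547), (63.25334167480469, 109.85261535644531), 19.464719772338867)
[array([ 0.7111, -0.2535]), array([ 0.6522, -0.2779]), array([ 0.6145, -0.181 ]), array([ 0.6736, -0.1552])] [array([ 0.6185, -0.173 ]), array([ 0.677 , -0.1536]), array([ 0.7141, -0.2534]), array([ 0.6552, -0.2748])]
jar top  [ 0.6104 -0.3571  0.07  ] full tray [array([ 0.5315, -0.3317]), array([ 0.5264, -0.469 ]), array([ 0.3688, -0.4621]), array([ 0.3721, -0.324 ])]
```

```bash
cat > ov.py <<'E'
from cam import *
p=[.5292,.2355,-1.349]
def W(l):
    l=np.array(l)*1e-3;c,s=np.cos(p[2]),np.sin(p[2]); return np.array([p[0]+c*l[0]-s*l[1],p[1]+s*l[0]+c*l[1],l[2]])
for cam,f,u,v,w,h,n in((T,"pics/top0_raw.png",150,160,65,90,"pics/ov_t.png"),(S,"pics/scene0_raw.png",370,155,75,110,"pics/ov_s.png")):
    im=cv2.imread(f);k=8 if cam is T else 7; im2=cv2.resize(im[v:v+h,u:u+w],None,fx=k,fy=k,interpolation=cv2.INTER_CUBIC)
    both=[im2.copy(),im2]
    def L(a,b,col):
        q=[tuple(int(round((x-o+.5)*k-.5)) for x,o in zip(proj(cam,W(z))[0],(u,v))) for z in(a,b)]
        cv2.line(both[1],*q,col,1)
    L((-64,-78,99),(-64,78,99),(255,0,255));L((-28,-78,99),(-28,78,99),(255,0,255))
    L((-22,-66,99),(-22,66,99),(0,255,0));L((18,-66,107),(18,66,107),(0,0,0))
    L((0,-66,99),(0,66,99),(0,0,255));L((0,-66,104),(0,66,104),(255,0,0));L((0,-66,114),(0,66,114),(255,255,0))
    L((0,-125,99),(-54,-125,144),(0,0,255));L((-22,25,99),(16,25,99),(0,255,0));L((-22,-25,99),(16,-25,99),(0,255,0))
    o=np.hstack(both); s=min(1,800/o.shape[1],600/o.shape[0]); 
    cv2.imwrite(n,cv2.resize(o,None,fx=s,fy=s,interpolation=cv2.INTER_AREA))
E
python3 ov.py
```

```text
(no output)
```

View pics/ov_t.png

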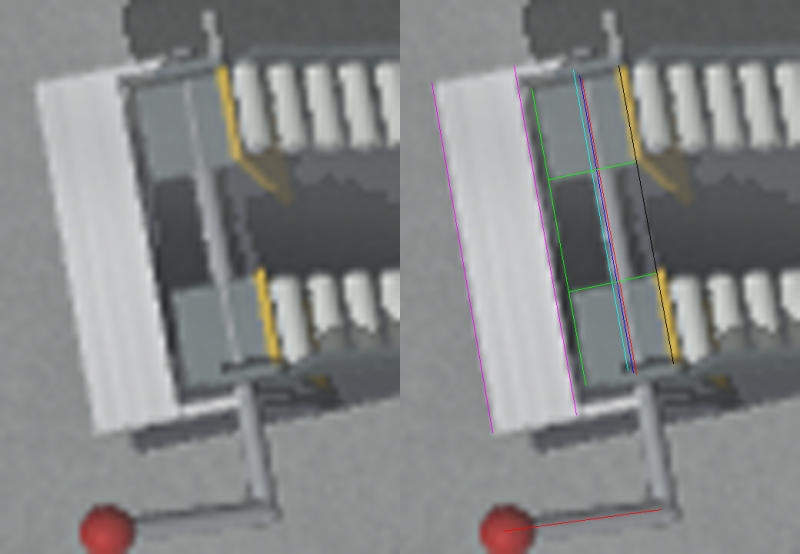

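View pics/ov_s.png

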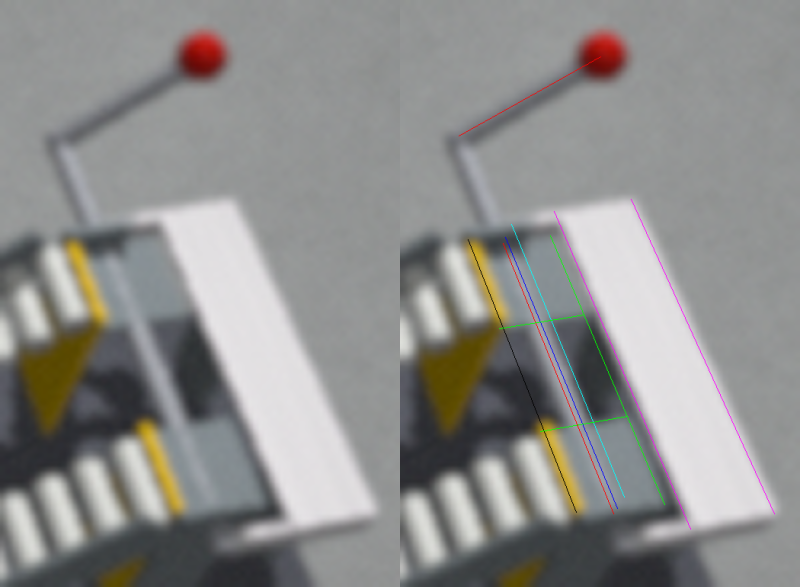

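The overlay matches the chute pose. The hinge rod in the slot tops out at about 100 mm, so on the deck I keep the fingertips above 101 mm. Next I check IK.

```bash
cat > geo.py <<'E'
import numpy as np
from numpy import pi
CH=np.array([.5292,.2355,-1.349])
def ch(x,y,z):
    c,s=np.cos(CH[2]),np.sin(CH[2]); x,y,z=x/1e3,y/1e3,z/1e3
    return [CH[0]+c*x-s*y,CH[1]+s*x+c*y,z]
def down(yaw): return [pi,0,yaw]
E
python3 - <<'E'
from bench import r; from geo import *
np.set_printoptions(precision=2,suppress=True)
def t(n,p,yaws):
    for y in yaws: print(n,round(np.degrees(y)),r.solve_ik(p,down(y)))
d2=np.radians
t("pick",[.664,-.216,.0025],[d2(20),d2(200),d2(-160)])
t("deck",ch(-41,0,102),[CH[2],CH[2]+pi])
for th in(-50,0,70,78): t(f"lev{th}",ch(70*np.sin(d2(th)),-125,99+70*np.cos(d2(th))-12),[CH[2]+pi/2,CH[2]-pi/2])
t("land",ch(216,0,27),[CH[2],CH[2]+pi])
t("tray",[.449,-.174,.01],[-.143+pi/2,-.143-pi/2])
E
```

```text
pick 20 [ 0.53  0.77 -0.41  1.62  0.39  0.84  0.3 ]
pick 200 [ 0.14  0.74  0.17  1.64 -0.17  0.78 -2.41]
pick -160 [ 0.14  0.74  0.17  1.64 -0.17  0.78 -2.41]
deck -77 [-0.05  0.56 -0.7   1.83  0.45  0.91 -2.3 ]
deck 103 [ 0.23  0.79 -1.18  1.82  0.81  1.12  0.55]
lev-50 13 [ 0.1   0.4  -0.94  2.06  0.42  0.88 -0.86]
lev-50 -167 [ 0.25  0.51 -1.17  2.05  0.58  0.96  2.13]
lev0 13 [ 0.35  0.39 -1.11  2.06  0.44  0.95 -0.77]
lev0 -167 [ 0.39  0.42 -1.16  2.06  0.47  0.96  2.34]
lev70 13 [ 0.49  0.48 -1.13  2.13  0.57  0.88 -0.76]
lev70 -167 [ 0.51  0.5  -1.17  2.13  0.6   0.9   2.35]
lev78 13 [ 0.49  0.5  -1.13  2.14  0.61  0.87 -0.79]
lev78 -167 [ 0.51  0.53 -1.17  2.14  0.64  0.89  2.33]
land -77 [ 0.11  0.57 -0.3   1.92  0.25  0.69 -1.69]
land 103 [ 0.4   0.66 -0.71  1.9   0.59  0.8   1.16]
tray 82 [ 0.74  0.54 -0.57  2.13  0.51  0.6   1.23]
tray -98 [ 0.39  0.47 -0.13  2.15  0.12  0.52 -1.54]
```

```bash
python3 - <<'E'
from bench import r,vision; from geo import *; import cv2
y=np.radians(20)
r.move_to([.664,-.216,.10],down(y))
r.line_to([.664,-.216,.0035],vel=.12,force_limit=12)
s=r.get_state();print(s["tool_pos"],s["t"],s["force"])
r.grasp(); s=r.get_state();print(s["finger_gap"],s["t"])
r.line_to([.664,-.216,.20],vel=.15)
d=vision.get_image("scene")["frame"];cv2.imwrite("pics/g1.png",cv2.resize(d[120:360,80:400,::-1],None,fx=2.5,fy=2.5,interpolation=cv2.INTER_CUBIC))
s=r.get_state();print(s["finger_gap"],s["force"],s["t"])
E
```

```text
[ 0.66481131 -0.21602953  0.0043832 ] 3.1083 [-0.90388494 -0.79340177  1.04028202]
0.0633500975446995 3.6667
0.06316937169260983 [ 0.24178829 -0.17830274 -1.20191931] 5.175
```

View pics/g1.png

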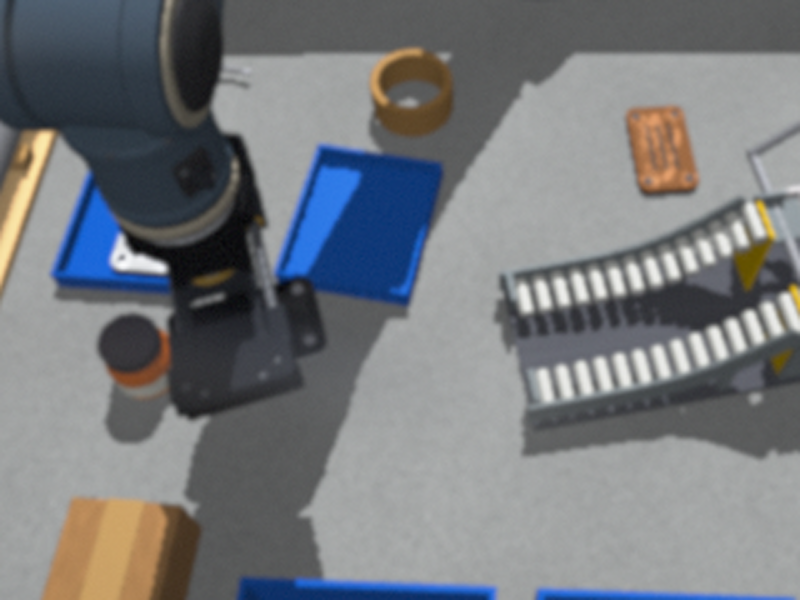

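Cover held (gap 63 mm), and the scene view shows it between the fingers at about (300,315). Now to the deck.

```bash
python3 - <<'E'
from bench import r,vision; from geo import *; import cv2
y=CH[2]+pi
r.move_to(ch(-41,0,200),down(y))
r.line_to(ch(-41,0,118),vel=.15); r.sleep(.2)
s=r.get_state();print(s["tool_pos"],ch(-41,0,118),s["t"],s["finger_gap"],s["force"])
d=vision.get_image("top")["frame"];cv2.imwrite("pics/g2t.png",cv2.resize(d[130:270,130:310,::-1],None,fx=4.4,fy=4.2,interpolation=cv2.INTER_CUBIC))
d=vision.get_image("scene")["frame"];cv2.imwrite("pics/g2s.png",cv2.resize(d[140:290,290:470,::-1],None,fx=4,fy=4,interpolation=cv2.INTER_CUBIC))
E
```

```text
[0.52078398 0.27599493 0.11915761] [np.float64(0.5201807256678186), np.float64(0.2754956583958916), 0.118] 7.9333 0.06283398270378503 [ 0.06108852  0.34191463 -1.97700428]
```

View pics/g2t.png

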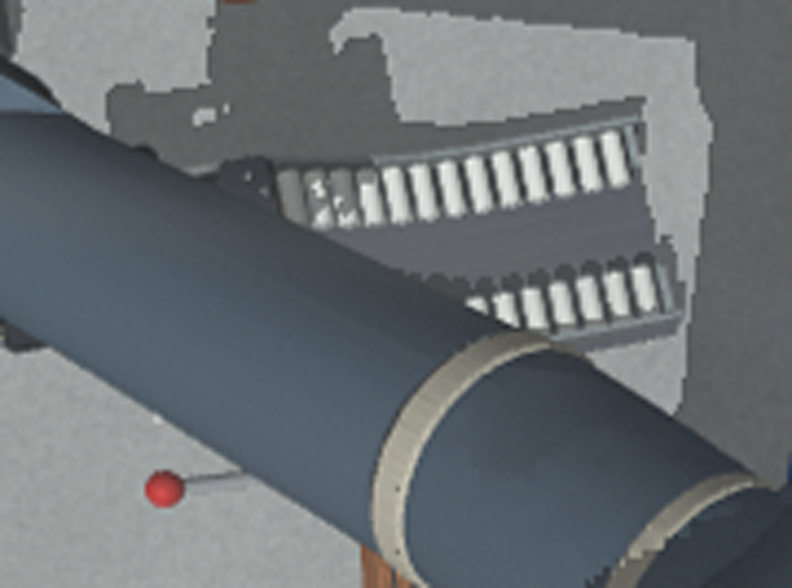

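View pics/g2s.png

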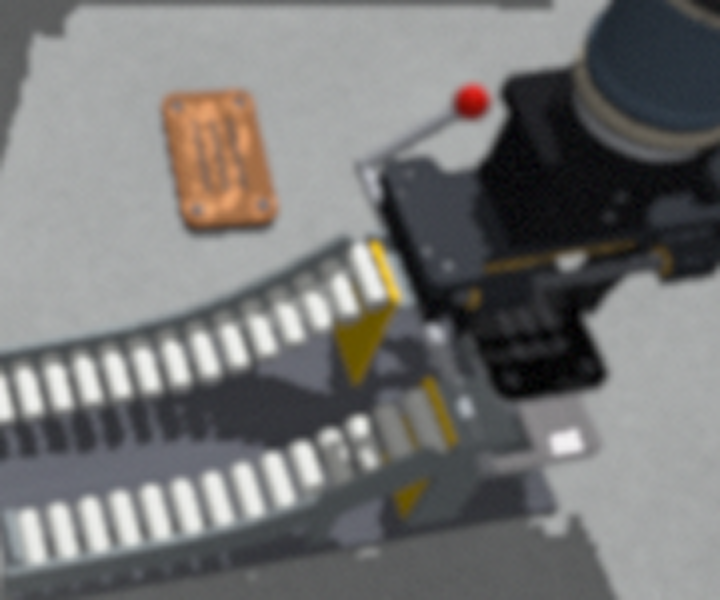

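```bash
python3 - <<'E'
from cam import *; from geo import *
for q in((607,384),(508,397),(580,318)):
    X=back(S,((q[0]+.5)/4-.5+290,(q[1]+.5)/4-.5+140),.1228); d=X[:2]-CH[:2];c,s=np.cos(CH[2]),np.sin(CH[2])
    print(X,[1e3*(c*d[0]+s*d[1]),1e3*(-s*d[0]+c*d[1])])
E
```

```text
[0.56676256 0.3147219  0.1228    ] [np.float64(-69.01817391846568), np.float64(54.069835916361356)]
[0.57664783 0.26053426 0.1228    ] [np.float64(-13.983330673539937), np.float64(51.792636709843485)]
[0.52633578 0.30778931 0.1228    ] [np.float64(-71.14858149581057), np.float64(13.10830972810953)]
```

The cover's end sits at chute y ≈ 54 and its centre at x ≈ −41, which matches the deck target. Lowering.

```bash
python3 - <<'E'
from bench import r,vision; from geo import *; import cv2
print(r.line_to(ch(-41,0,101.8),vel=.05,force_limit=4))
r.sleep(.2);s=r.get_state();print(s["tool_pos"],s["force"])
r.gripper_open(); s=r.get_state();print(s["finger_gap"],s["force"],s["tool_pos"])
r.line_to(ch(-41,0,220),vel=.15)
r.move_to(ch(-54,-125,240),down(CH[2]+pi/2))
s=r.get_state();print(s["tool_pos"],s["t"],s["force"])
d=vision.get_image("top")["frame"];cv2.imwrite("pics/g3t.png",cv2.resize(d[130:270,130:310,::-1],None,fx=4.2,fy=4.2,interpolation=cv2.INTER_CUBIC))
d=vision.get_image("scene")["frame"];cv2.imwrite("pics/g3s.png",cv2.resize(d[140:290,290:470,::-1],None,fx=4,fy=4,interpolation=cv2.INTER_CUBIC))
E
```

```text
True
[0.52033415 0.27548461 0.10258633] [-0.2727875   0.32697159  4.90530583]
0.08655062434093531 [-0.04680258 -0.34524027  0.40281663] [0.51989923 0.27490201 0.10217102]
[0.39545472 0.26064065 0.23963996] 11.525 [-0.47200804  1.25435117  0.47602998]
```

View pics/g3t.png

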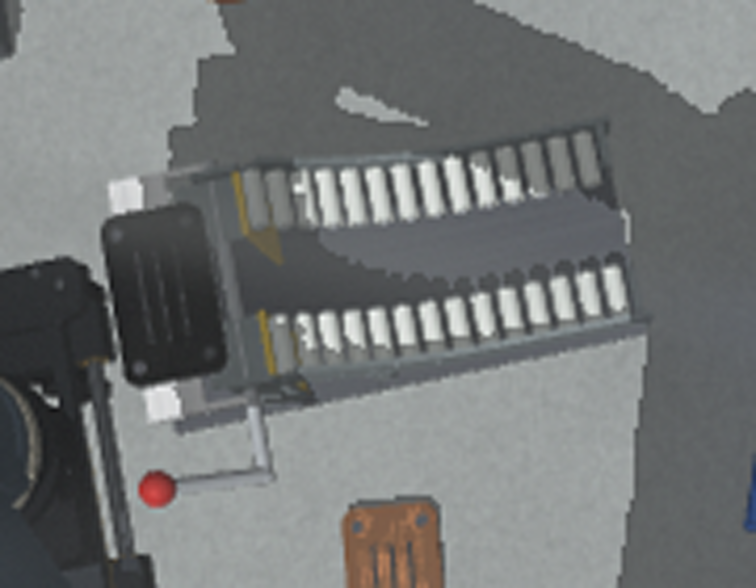

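View pics/g3s.png

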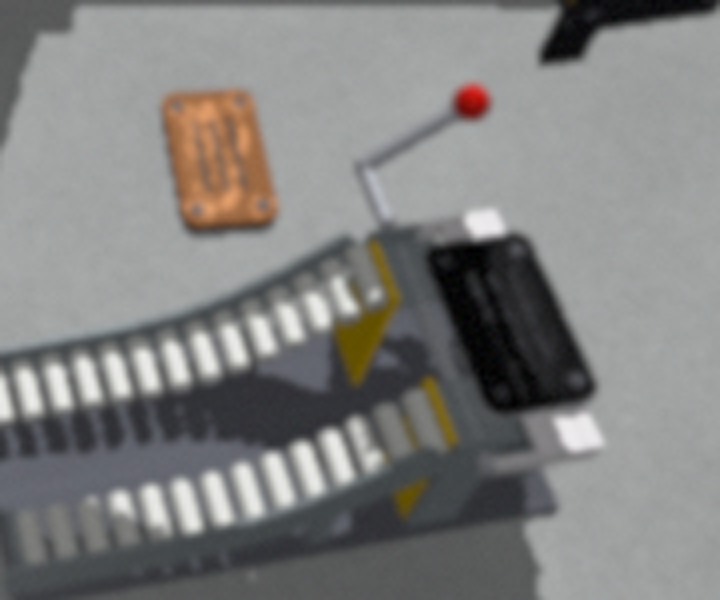

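The cover lies flat, black up, centred on the flap in both views, with the flap's white ends showing equally (top view centre about (167,293)). Now the lever.

```bash
python3 - <<'E'
from bench import r,vision; from geo import *; import cv2
def P(th,dz=-12): a=np.radians(th); return ch(70*np.sin(a),-125,99+70*np.cos(a)+dz)
r.line_to(P(-50,60),vel=.2)
print(r.line_to(P(-50),vel=.08,force_limit=8))
r.grasp(); s=r.get_state();print(s["finger_gap"],s["tool_pos"],P(-50),s["force"],s["t"])
ok=.018<s["finger_gap"]<.026
if ok:
  for th in list(range(-40,70,10))+[68,75]:
    r.line_to(P(th),vel=.06); s=r.get_state(); f=s["force"]; print(th,f.round(1),round(s["finger_gap"],4))
    if np.linalg.norm(f)>25: print("stop");break
d=vision.get_image("top")["frame"];cv2.imwrite("pics/g4t.png",cv2.resize(d[130:270,130:310,::-1],None,fx=4.2,fy=4.2,interpolation=cv2.INTER_CUBIC))
d=vision.get_image("scene")["frame"];cv2.imwrite("pics/g4s.png",cv2.resize(d[140:290,270:450,::-1],None,fx=4,fy=4,interpolation=cv2.INTER_CUBIC))
print(r.get_state()["t"])
E
```

```text
False
0.020189624973077528 [0.3967222  0.26054248 0.13215562] [np.float64(0.3954658817486397), np.float64(0.26031176436320375), np.float64(0.13199513267805776)] [ 4.50267432  1.17277063 -3.20615407] 14.1083
-40 [ 5.7  1.2 -4.5] 0.0201
-30 [ 5.7  2.6 -4.3] 0.0201
-20 [ 5.5  2.3 -2.9] 0.0197
-10 [ 5.4  3.5 -1. ] 0.0202
0 [5.5 3.8 2.7] 0.0198
10 [3.5 2.3 4.5] 0.0205
20 [3.7 0.4 6.5] 0.0199
30 [4.4 0.6 5.5] 0.0202
40 [ 4.9 -1.2  3.5] 0.0197
50 [ 6.  -0.4  2.9] 0.0202
60 [ 5.4 -2.   2.6] 0.0207
68 [ 6.8 -1.2  2.2] 0.0199
75 [ 7.2 -0.7  2.5] 0.0199
18.6667
```

View pics/g4t.png

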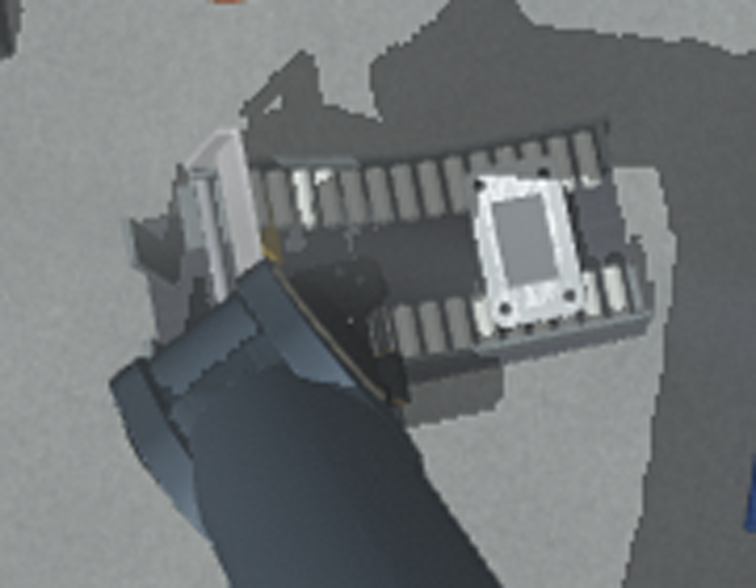

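View pics/g4s.png

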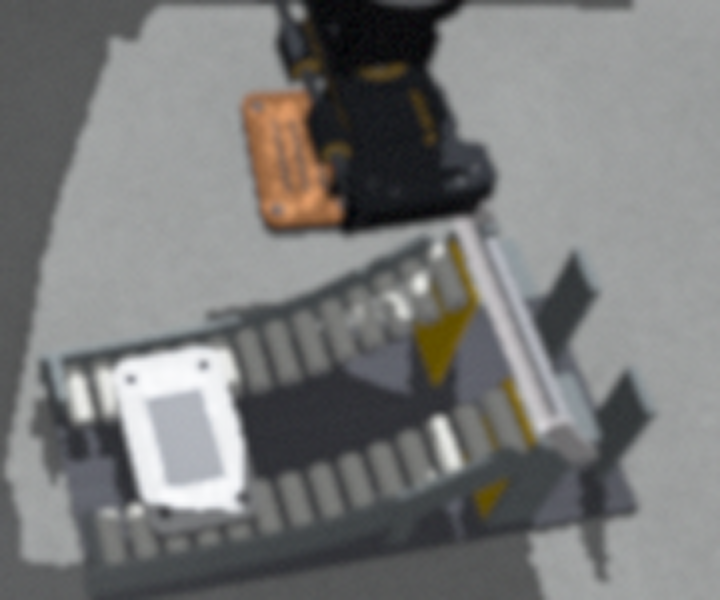

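The flap turned and the bright cover is still running down the ramp. I'll release the lever and retreat.

```bash
python3 - <<'E'
from bench import r,vision; from geo import *; import cv2
a=np.radians(75)
r.gripper_open()
r.line_to(ch(70*np.sin(a),-125,230),vel=.15); r.sleep(.3)
d=vision.get_image("top")["frame"];cv2.imwrite("pics/g5t.png",cv2.resize(d[130:270,130:310,::-1],None,fx=4.2,fy=4.2,interpolation=cv2.INTER_CUBIC));cv2.imwrite("pics/g5t_raw.png",d[:,:,::-1])
d=vision.get_image("scene")["frame"];cv2.imwrite("pics/g5s.png",cv2.resize(d[140:290,270:450,::-1],None,fx=4,fy=4,interpolation=cv2.INTER_CUBIC))
print(r.get_state()["t"])
E
```

```text
21.325
```

View pics/g5t.png

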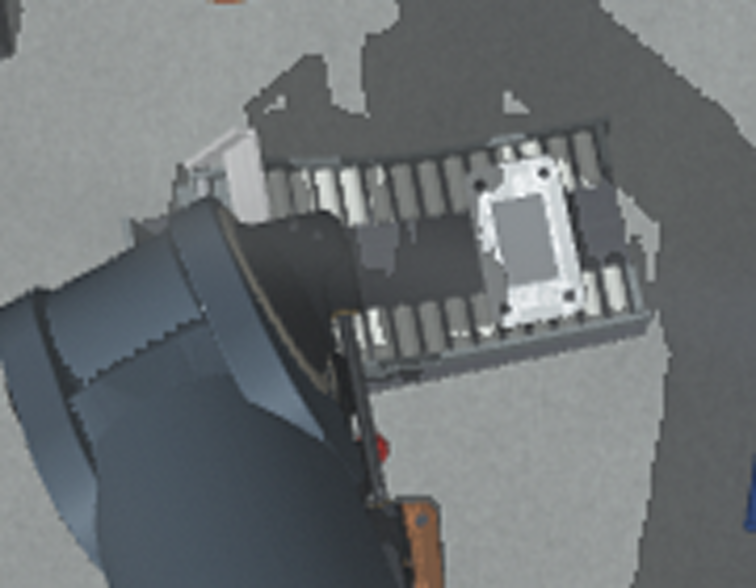

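View pics/g5s.png

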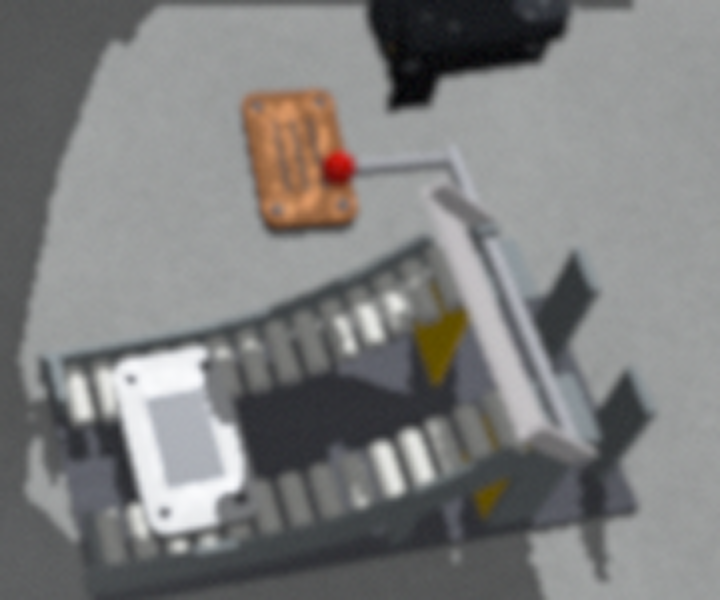

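```bash
python3 - <<'E'
from cam import *; from geo import *
c,s=np.cos(CH[2]),np.sin(CH[2])
for cam,k,o,qs in((T,4.2,(130,130),((480,185),(543,173),(505,309),(570,295))),(S,4,(270,140),((132,378),(204,364),(165,513),(240,499)))):
    L=[]
    for q in qs:
        X=back(cam,((q[0]+.5)/k-.5+o[0],(q[1]+.5)/k-.5+o[1]),.042); d=X[:2]-CH[:2]; L.append([1e3*(c*d[0]+s*d[1]),1e3*(-s*d[0]+c*d[1])])
    L=np.array(L);print(L.round(1),L.mean(0))
E
```

```text
[[166.3  40.8]
 [209.3  40. ]
 [165.8 -45.4]
 [210.  -45.3]] [187.86492808  -2.46938674]
[[207.1 -44.2]
 [162.9 -45.5]
 [207.7  42.8]
 [164.   42.3]] [185.44432025  -1.16968337]
```

The cover has stopped at chute x ≈ 187, y ≈ −2, square and bright up, about 29 mm short of the end stops. That spot is graspable. I hover there and check it hasn't moved.

```bash
python3 - <<'E'
from bench import r,vision; from geo import *; import cv2
r.move_to(ch(187,-1.5,200),down(CH[2]))
d=vision.get_image("scene")["frame"];cv2.imwrite("pics/g6s.png",cv2.resize(d[140:290,250:450,::-1],None,fx=4,fy=4,interpolation=cv2.INTER_CUBIC))
d=vision.get_image("top")["frame"];cv2.imwrite("pics/g6t.png",cv2.resize(d[130:270,200:390,::-1],None,fx=4.2,fy=4.2,interpolation=cv2.INTER_CUBIC))
s=r.get_state();print(s["tool_pos"],s["t"])
E
```

```text
[0.56856013 0.05332182 0.20028745] 22.6583
```

View pics/g6s.png

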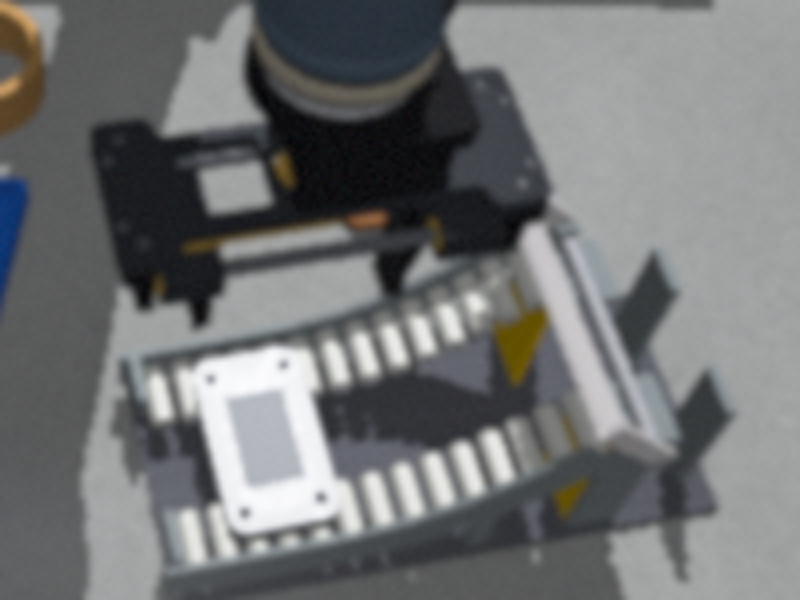

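View pics/g6t.png

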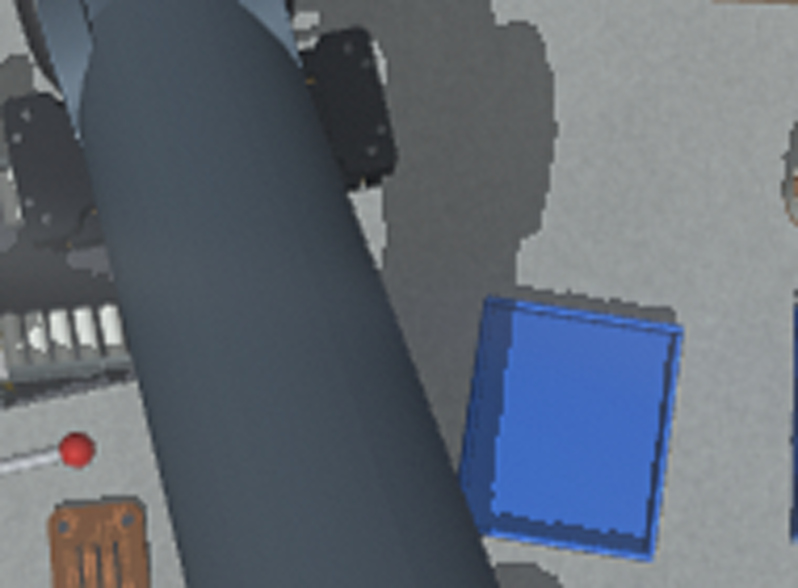

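```bash
python3 - <<'E'
from bench import r,vision; from geo import *; from cam import *
cr=lambda x,y:np.array([(x+.5)/4.2-.5+200,(y+.5)/4.2-.5+130])
obs=[(T,cr(487,297),np.array([.08,.0675,.024])),(T,cr(683,325),np.array([.08,-.0675,.024])),(T,cr(652,559),np.array([-.08,-.0675,.024]))]
p,e=fit(obs,[.449,-.174,-.14]);print(p,e)
print(r.line_to(ch(187,-1.5,36),vel=.1,force_limit=8))
s=r.get_state();print(s["tool_pos"],s["force"])
r.grasp();s=r.get_state();print(s["finger_gap"],s["tool_pos"],s["force"])
r.line_to(ch(187,-1.5,180),vel=.15)
s=r.get_state();print(s["finger_gap"],s["force"],s["t"])
d=vision.get_image("scene")["frame"];cv2.imwrite("pics/g7s.png",cv2.resize(d[140:290,250:450,::-1],None,fx=4,fy=4,interpolation=cv2.INTER_CUBIC))
E
```

```text
[ 0.44726638 -0.17554371 -0.14490732] [[-0.41372317 -0.59573619]
 [ 0.08241255 -0.00135531]
 [ 0.30625869  0.55326079]]
False
[0.56930304 0.05283026 0.0365546 ] [-0.19761868 -0.7191337  -0.29873318]
0.0632960118799825 [0.56890118 0.05276154 0.0360855 ] [-0.59154521 -0.1596306   0.45895655]
0.06320591165390965 [ 0.19023093  1.47834455 -1.77804959] 26.1083
```

View pics/g7s.png

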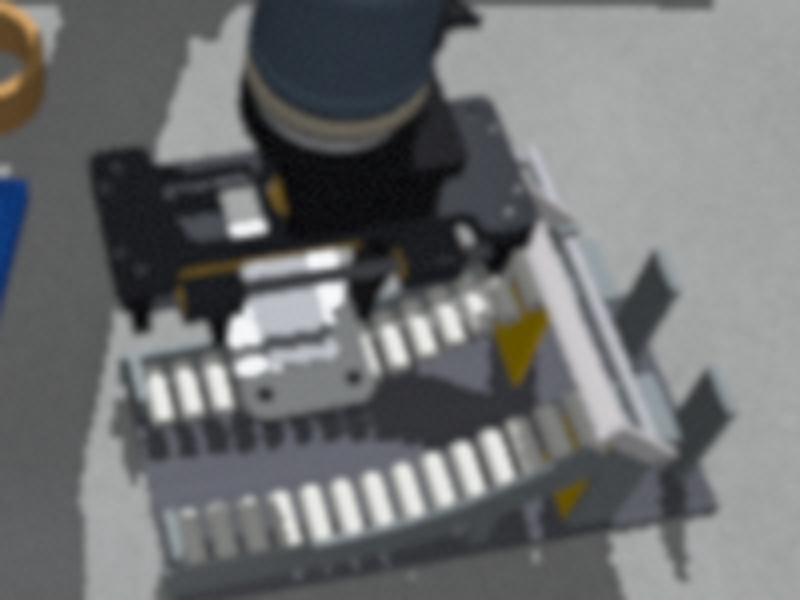

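Held, bright side up, gap 63 mm. Placing it in the empty tray.

```bash
python3 - <<'E'
from bench import r,vision; from geo import *; import cv2
X=[.4478,-.175]; yaw=-.145-pi/2
r.move_to([*X,.16],down(yaw))
r.line_to([*X,.05],vel=.15); r.sleep(.2)
d=vision.get_image("scene")["frame"];cv2.imwrite("pics/g8s.png",cv2.resize(d[140:290,120:320,::-1],None,fx=4,fy=4,interpolation=cv2.INTER_CUBIC))
d=vision.get_image("top")["frame"];cv2.imwrite("pics/g8t.png",cv2.resize(d[150:290,270:450,::-1],None,fx=4.2,fy=4.2,interpolation=cv2.INTER_CUBIC))
s=r.get_state();print(s["tool_pos"],s["finger_gap"],s["t"],s["force"])
E
```

```text
[ 0.44819652 -0.17517232  0.05062604] 0.06337457036696689 28.35 [-0.00606284 -0.5418577  -0.92269941]
```

View pics/g8s.png

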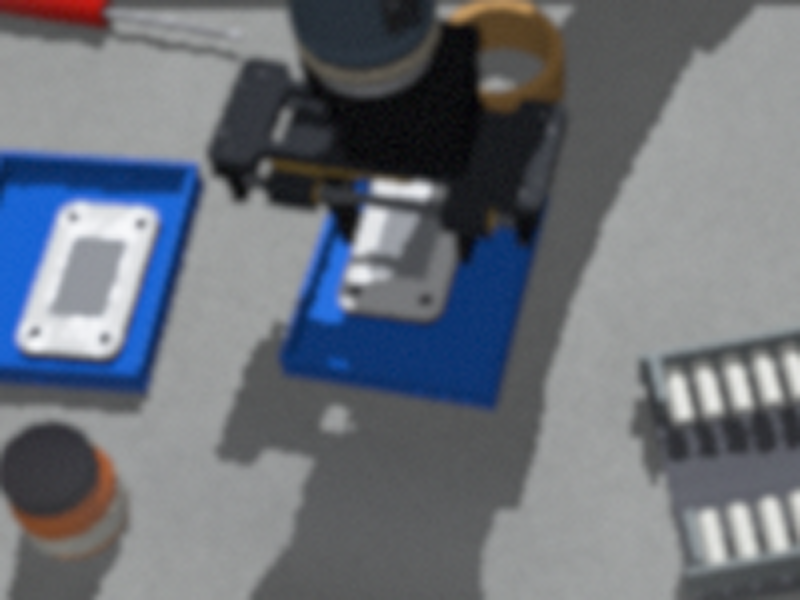

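View pics/g8t.png

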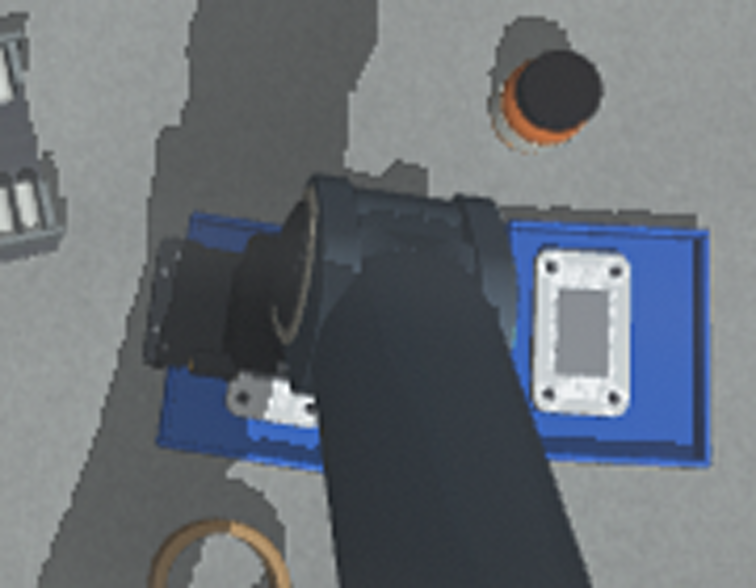

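The cover hangs centred over the empty tray, with the neighbouring tray and the jar clear. Lowering and releasing.

```bash
python3 - <<'E'
from bench import r,vision; from geo import *; import cv2
X=[.4478,-.175]
print(r.line_to([*X,.0072],vel=.05,force_limit=4))
r.sleep(.2);s=r.get_state();print(s["tool_pos"],s["force"])
r.gripper_open();s=r.get_state();print(s["finger_gap"],s["force"],s["tool_pos"])
r.line_to([*X,.15],vel=.12)
r.move_to([.40,.05,.30],down(-1.349)); r.sleep(.3)
s=r.get_state();print(s["t"],s["force"])
d=vision.get_image("scene")["frame"];cv2.imwrite("pics/g9s.png",cv2.resize(d[140:290,90:290,::-1],None,fx=4,fy=4,interpolation=cv2.INTER_CUBIC))
d=vision.get_image("top")["frame"];cv2.imwrite("pics/g9t.png",cv2.resize(d[150:290,270:450,::-1],None,fx=4.2,fy=4.2,interpolation=cv2.INTER_CUBIC))
E
```

```text
True
[ 0.4471921  -0.17476354  0.00777998] [-0.19654759  0.79964258  5.70752026]
0.08674715025383917 [ 0.66729764 -0.35704184 -0.46389989] [ 0.4461662  -0.17451488  0.00714727]
32.7917 [-1.15607038  0.14465481 -0.93241514]
```

View pics/g9s.png

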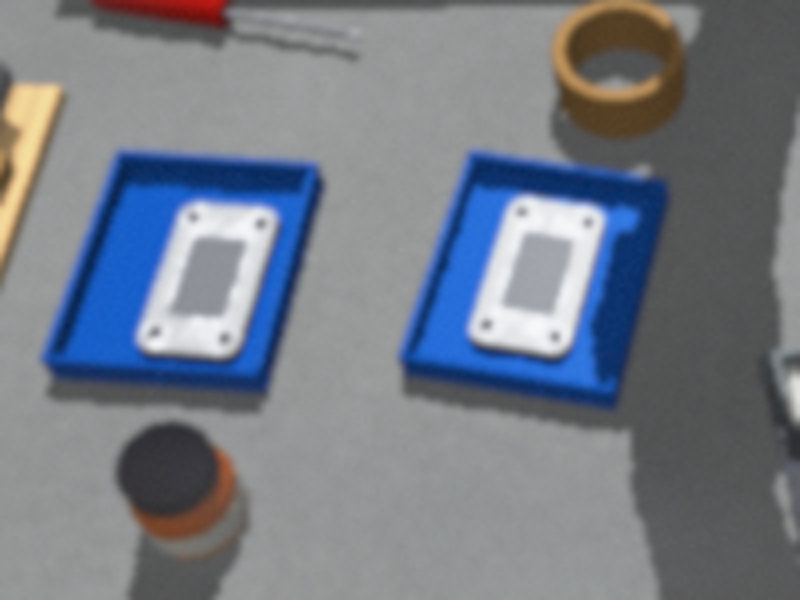

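View pics/g9t.png

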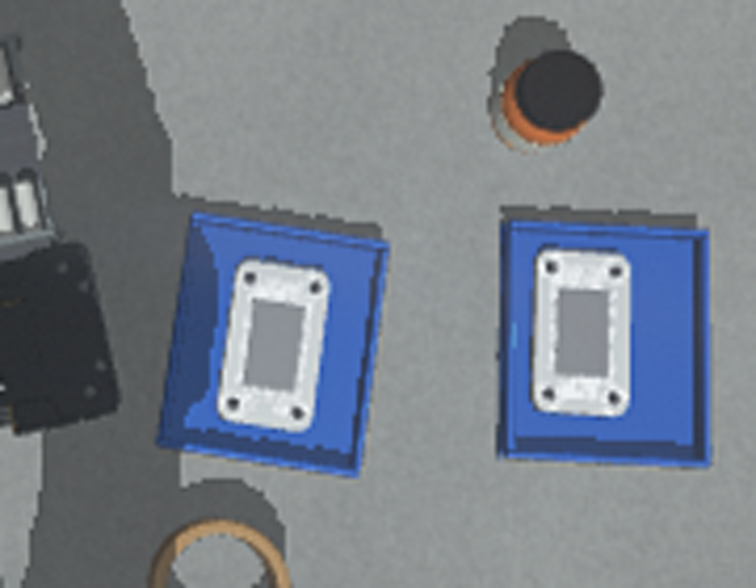

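The cover lies flat, bright side up and centred in the tray (top view about (273,345)). The other cover and the jar are unmoved, and the arm is clear. Handing in.

```bash
python3 -c "
from bench import r
print(r.hand_in(), r.get_state()['t'])"
```

```text
the job is handed in; nothing more can be done
the job is handed in; nothing more can be done
```

The job is done and handed in at about 33 s on the robot clock, well inside the 70 s limit. I laid the cover black side up across the flap, then swung the lever over to a flap angle of about 2.2 rad. The cover turned over, ran down the ramp bright side up, and I placed it in the empty tray.

- **Final pictures:** both views show one cover, bright side up, in each tray. The new one lies flat and centred. The finished cover and the jar look unmoved, and the arm was clear of everything.
- **Forces:** the highest force I read was about 8 N, while swinging the lever. I only sampled forces between moves.
- **One thing differed from the description:** the cover stopped on the landing about 29 mm short of the end stops (chute x ≈ 187 instead of 216 mm). It was still and square there, so I picked it up from that spot.
- **Measurement disagreement:** the two cameras differed by 1 to 2 mm on the chute and tray positions, which was small enough not to matter.

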